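Shut the ultrasonic cleaner and press its start key

TASK

Start the ultrasonic cleaner: with the fingertips, gently push its open lid down until it is fully shut, then gently press the start key, the wide bar-shaped one on the front ledge, all the way down and let it spring back up. Leave the round key and the square key unpressed, and do not lift or move the sample on the ledge, the beaker or the bottle.

Things in the scene. Friction and masses are not known exactly. Their poses are not given: they have to be found in the camera images.
- cleaner: white bench ultrasonic cleaner, fixed, 220 mm deep (x), 260 wide (y). Origin: centre of its underside; front (-x) to the robot. Front part (x -0.110 to -0.040): ledge, blue top at z 0.095, with four places at x -0.075, y -0.09, -0.03, 0.03, 0.09; three keys and a loose sample stand there in any order. Rear (x -0.040 to 0.110): open tank, rim at z 0.125, lid hinged along the far edge
- lid (a joint): lid angle: 0 = fully shut, grows as it opens (starts 0.45 to 0.8 rad). Flat white lid, 8 mm thick, 260 mm wide, 151 mm from hinge to free edge, weight about 0.15 kg; a stiff hinge holds it where it is left, and pushing it down takes about 1 to 3 N
- lid_hinge (a point): middle of the lid's hinge line, fixed on the cleaner (x = 0.110, z = 0.126 in its frame); axes as the cleaner's: the hinge line runs along y. The shut lid reaches 151 mm from it to -x; the upper face of the lid is 8 mm above the line when shut
- lid_edge (a point): middle of the lid's free edge, on its upper (outer) face, 151 mm from the hinge; moves with the lid; its x axis points along the lid to the hinge, z out of the upper face
- bar_key_top (a point): centre of the top face of the bar-shaped key, the widest one (cap 44 mm along the ledge x 18 mm, white plastic), 13 mm above the ledge when up; it goes down with the key. z up, y along the ledge
- bar_key (a joint): travel of the bar-shaped key, the widest one (cap 44 mm along the ledge x 18 mm, white plastic): 0 = up, 0.005 m = fully down; a spring key that needs about 1 N to start and about 4 N to be fully down, and springs back when let go
- bar_key_base: square-cornered black base plate (44 x 52 mm, 3 mm high) fixed on the cleaner's front ledge under the bar-shaped key, the widest one (cap 44 mm along the ledge x 18 mm, white plastic); origin at the centre of its underside, on the ledge; y along the ledge
- round_key_top (a point): centre of the top face of the round key (cap 22 mm across, white plastic), 13 mm above the ledge when up; it goes down with the key. z up, y along the ledge
- round_key (a joint): travel of the round key (cap 22 mm across, white plastic): 0 = up, 0.005 m = fully down; a spring key that needs about 1 N to start and about 4 N to be fully down, and springs back when let go
- round_key_base: square-cornered black base plate (44 x 52 mm, 3 mm high) fixed on the cleaner's front ledge under the round key (cap 22 mm across, white plastic); origin at the centre of its underside, on the ledge; y along the ledge
- square_key_top (a point): centre of the top face of the square key (cap 22 x 22 mm, white plastic), 13 mm above the ledge when up; it goes down with the key. z up, y along the ledge
- square_key (a joint): travel of the square key (cap 22 x 22 mm, white plastic): 0 = up, 0.005 m = fully down; a spring key that needs about 1 N to start and about 4 N to be fully down, and springs back when let go
- square_key_base: square-cornered black base plate (44 x 52 mm, 3 mm high) fixed on the cleaner's front ledge under the square key (cap 22 x 22 mm, white plastic); origin at the centre of its underside, on the ledge; y along the ledge
- sample: loose black resin sample mount standing on the ledge, cylinder 30 mm across, 22 mm high, a small metal piece showing in its top; origin at the centre of its underside. To be left alone
- beaker: loose glass beaker on the bench, left (+y) of the cleaner, 68 mm across, 90 mm high, origin at the centre of its underside. To be left alone
- bottle: loose white bottle with black cap on the bench, right (-y) of the cleaner, 60 mm across, 150 mm high, origin at the centre of its underside. To be left alone

How it is judged:
By the outcome, as a careful person would: the job done as asked, in the order asked, and still so for the second after the job is handed in, with the robot touching nothing.
It also fails if it takes over 40 s, if anything falls off the work surface, if the arm or the gripper's body presses on something with over 40 N, if the wrist force passes 120 N, or if a joint passes its speed limit or range.

ROBOT

A 6-joint arm with a two-finger parallel gripper is mounted at the origin on the work surface. World frame = base frame: x ahead of the robot, y to its left, z up, the work surface at z = 0. Lengths are in mm, angles in rad, forces in N, time in s.
With the tool pointing down it reaches from about 375 to 925 mm from the base axis. Payload 5.7 kg.
Tool frame: the origin (TCP) lies at the centre of the arm's flange, where the gripper is bolted on; the fingertips stand 182 mm ahead of it and the grasp point (between the pads) lies 163 mm ahead of it; z points along the fingers, y is the line along which they close (so a half turn about z gives the same grasp; the last joint's range is limited). The gripper opens to 88 mm and grips with 3 to 60 N. Pads are 20 mm wide; open, the fingers measure 115 mm over their backs; the gripper's body (75 mm by 178 mm) begins 61 mm behind the grasp point.
Start: joints at [0.991, 0.359, 1.51, -0, 1.272, -0.115], TCP at [268.945, 536.334, 404.623] pointing down, gripper open.
Joint ranges: [-2.97, 2.97], [-1.01, 2.36], [0.21, 2.38], [-0.96, 4.11], [0.2, 2.71], [-2.98, 2.98]. Speed limits (rad/s): [2.39, 2.39, 3.14, 3.14, 3.14, 3.14].

INTERFACE

Orientations are given as a unit quaternion [x, y, z, w].
In Python, from bench import monitor, get_image, sign_off, recognise, trace, place_of gives the robot as it stands.
- The arm moves only by the shell command python3 -m inch 'ROWS' [FORCE]. ROWS is JSON, a list of rows, each a list of 7 numbers: the turn, a rotation vector about the tool's x, y, z in rad, then the shift along the tool's x, y, z in mm, then the opening, from 0 (shut) to 1 (fully open). In form: [[ax, ay, az, dx, dy, dz, gripper], ...]. A call has 1 to 12 rows; each row is the pose to reach, as a shift and turn from the pose commanded when the call began, along the tool's axes at that moment; what a row does not reach only later rows make up. A row lasts 1/12 s, in which the tool goes at most 41.7 mm and 7.16 degrees, less where a joint would pass 70% of its speed; a pose out of reach is approached as far as the arm can. A call with a gripper value outside its range is refused whole. The fingers move at their own pace and stop on an object; FORCE is the grip in N (left out, the last holds). Time passes only in rows, so rows that repeat a pose let the fingers close. It gives the time, the measured TCP pose, the force, the opening and the grip force at its end, in the units of the state.
- monitor.state(): the state, without advancing time (a new reading comes with each control period).
- get_image(name): name is "scene" or "top" or "wrist"; returns a dict with "frame" (384x512x3 uint8, red, green, blue), "range_z" (384x512 float32, mm along the optical axis (not along the pixel's ray), 0 where there is no reading), "vfov" (degrees; the focal length in pixels is half the picture's height over the tangent of half this angle, whatever the lens; pixels are square), "cx", "cy" (the principal point, pixels), "R" (3x3) and "t" (3): a world point X has camera coordinates R X + t; the wrist camera has in their place "tool_from_camera" (4x4, takes a point from camera to tool coordinates, whose origin is the TCP and whose axes are the flange's). Camera axes: x right, y down, z forward; pixel columns grow to the right and rows downward; lengths in mm; the calibration is good to about 2 mm. A picture is of the moment at which its call begins: read the wrist's pose just before it.
- sign_off(): hands the job in; it is judged then, once.
Trained networks look in a picture, given as the dict that the camera call returned (one of the last four; its "shot" number tells which), for a name from the list of things; names that differ only in an ending like _2 or _b are one class to them, and where a whole thing is asked for, a point or a joint stands for the part that bears it (a point fixed in the world has none). Each returns a list of dicts, best first, with "conf" (0 to 1); they miss things now and then, are a little off and sometimes report something else, mostly with a low value. They report only what shows in the picture. A call takes as long as a camera call.
- recognise(picture, label): "centre" ([x, y, z] in mm, in the coordinates of the camera as it stood for that picture, good to about 4 mm: the middle of the surface that is visible of it).
- trace(picture, label): "pixels" (384x512 bool, what is visible of it).
- place_of(picture, label): "centre" ([x, y, z] in mm, in the coordinates of the camera as it stood for that picture, good to about 4 mm: a listed point, or the origin of a listed thing).
The state is a dict: "time": time; "joint_pos": joint angles; "joint_vel": joint speeds; "effort": joint torques, N m; "ee_pos": TCP position; "orientation": TCP orientation; "force": force on the tool from outside, world axes, zero at the start; "torque": the same for the moment, N m; "finger_gap": finger opening in mm; "finger_force": force on a finger pad.
Only numpy, scipy, OpenCV 4.12 (cv2) and the standard library are available. Lean on these libraries where they do the work, as an engineer would, in place of code of your own. Each camera call takes 0.05 s, during which the arm holds its last target. There are 200 camera calls.

## Working session

There is one attempt and no reset: what is moved stays moved. The work goes in short steps, Python scripts to look and compute and a shell command to move; the robot and the scene stay as the last step left them, time stands still between calls to the robot, and variables do not carry over. Pictures are saved under pics/ and viewed, at most 10 in all, crops included, and the job is handed in when it is done.

```bash
ls; mkdir -p pics
cat > h.py <<'E'
import numpy as np, cv2
from bench import *
from scipy.spatial.transform import Rotation as Ro
def cam2w(im,p,st=None):
    p=np.asarray(p,float)
    if 'R' in im: return (p-im['t'])@np.asarray(im['R'])
    T=np.asarray(im['tool_from_camera']); q=p@T[:3,:3].T+T[:3,3]
    return q@Ro.from_quat(st['orientation']).as_matrix().T+st['ee_pos']
def cloud(im,st=None):
    z=im['range_z']; h,w=z.shape; f=h/2/np.tan(np.radians(im['vfov']/2))
    v,u=np.mgrid[:h,:w]
    return cam2w(im,np.stack([(u-im['cx'])*z/f,(v-im['cy'])*z/f,z],-1),st)
def save(im,n): cv2.imwrite('pics/'+n+'.png',im['frame'][...,::-1])
E
python3 - <<'E'
from h import *
np.set_printoptions(precision=1,suppress=True)
print(monitor.state())
for c in ['scene','top']:
    im=get_image(c); save(im,c+'0')
    for l in ['cleaner','lid_hinge','lid_edge','bar_key_top','round_key_top','square_key_top','sample','beaker','bottle']:
        r=place_of(im,l)
        print(c,l,[(round(d['conf'],2),cam2w(im,d['centre'])) for d in r[:2]])
E
```

```text
pics
{'time': 0.0, 'joint_pos': array([ 1. ,  0.4,  1.5,  0. ,  1.3, -0.1]), 'joint_vel': array([ 0.,  0., -0.,  0., -0., -0.]), 'effort': array([ -0. , -51.5, -27.1,   0.1,   0. ,  -0. ]), 'ee_pos': array([268.8, 536.1, 403.8]), 'orientation': array([ 0.2,  1. , -0. , -0. ]), 'force': array([ 0.1,  0.6, -0.4]), 'torque': array([-0. ,  0.1, -0. ]), 'finger_force': 0.0, 'finger_gap': 87.60702586279409}
scene cleaner [(0.86, array([579.5, -80.9,   3.4]))]
scene lid_hinge [(0.6, array([684.2, -59.6, 128.6])), (0.24, array([ 504.8, -130.1,  110.2]))]
scene lid_edge [(0.87, array([579.9, -82.6, 230.2])), (0.45, array([496.6, -70.7, 104.3]))]
scene bar_key_top [(0.41, array([ 507.4, -131.6,  109.3]))]
scene round_key_top [(0.47, array([481.5, -16.4, 105.4]))]
scene square_key_top [(0.62, array([499.3, -74.2, 102.6]))]
scene sample [(0.66, array([ 523.1, -186.8,   94.6]))]
scene beaker [(0.74, array([497.6, 121.4,  -0.7]))]
scene bottle [(0.96, array([ 640.6, -291.9,   -0.6]))]
top cleaner [(0.67, array([580. , -84.6,   1.7]))]
top lid_hinge [(0.61, array([689.6, -60.5, 129.4]))]
top lid_edge [(0.88, array([580.7, -81.6, 230.2])), (0.63, array([577.1, -83.1,   1.5]))]
top bar_key_top [(0.55, array([ 514.2, -127.2,  113.4])), (0.32, array([ 509.5, -129. ,   91.3]))]
top round_key_top [(0.58, array([484.5, -12.7, 107. ]))]
top square_key_top [(0.48, array([497.9, -67.9, 108.4]))]
top sample [(0.46, array([ 523. , -184.8,   93.6]))]
top beaker []
top bottle [(0.96, array([ 639.8, -291.3,    1.9]))]
```

Run:
```python
import cv2,numpy as np
a=[cv2.imread(f'pics/{n}0.png') for n in('scene','top')]
cv2.imwrite('pics/both.png',np.vstack(a)[:, :] if 0 else cv2.resize(np.hstack(a),(800,300)))
```

```text
(no output)
```

View pics/both.png

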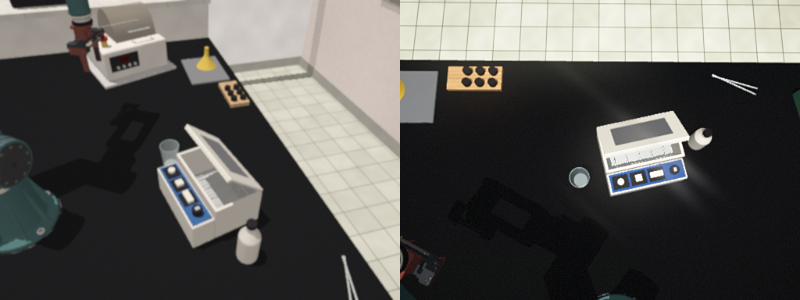

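View pics/top0.png

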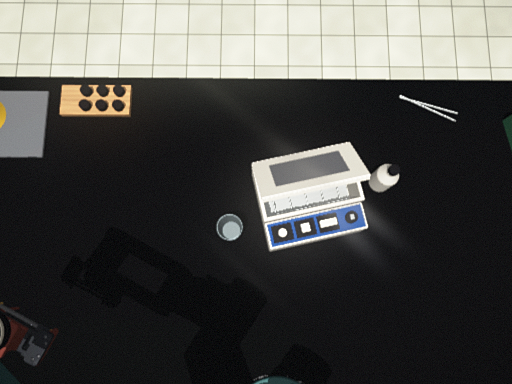

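The top view shows the ledge from left to right: round key (282,232), square (306,228), bar (328,222), sample (350,217). The networks agree, giving a yaw of about 0.23 and a lid angle of about 0.70.

```bash
cat >> h.py <<'E'
YAW=0.230; C=np.array([580.,-83.,0])
Rc=lambda:Ro.from_euler('z',YAW).as_matrix()
def w(loc): return Rc()@np.array(loc,float)+C
def need(tip,st):
    """tool-axes shift and turn to put fingertips at tip, pointing down, tool y along cleaner y"""
    R=Ro.from_quat(st['orientation']).as_matrix(); best=None
    for s in (1,-1):
        y=Rc()[:,1]*s; z=np.array([0,0,-1.]); T=np.stack([np.cross(y,z),y,z],1)
        rv=Ro.from_matrix(R.T@T).as_rotvec()
        if best is None or np.linalg.norm(rv)<np.linalg.norm(best): best=rv
    d=R.T@(np.array(tip)+[0,0,182]-st['ee_pos'])
    print('turn',best.round(3),'shift',d.round(1))
E
python3 - <<'E'
from h import *
st=monitor.state(); print(st['orientation'].round(3))
print(w([-75,-30,108]),w([15,0,300]))
need(w([15,0,300]),st)
E
```

```text
[ 0.23   0.973 -0.    -0.   ]
[ 513.81434608 -129.30830612  108.        ] [594.60499593 -79.58033715 300.        ]
turn [-0.    -0.    -0.695] shift [-567.2 -404.6  -77.4]
```

```bash
python3 -m inch '[[0,0,0,-20,-15,-30,0],[0,0,0,-40,-30,-60,0],[0,0,0,-70,-50,-78,0],[0,0,-0.1,-100,-71,-78,0],[0,0,-0.2,-132,-94,-78,0],[0,0,-0.3,-164,-117,-78,0],[0,0,-0.4,-196,-140,-78,0],[0,0,-0.5,-228,-163,-78,0],[0,0,-0.6,-260,-186,-78,0],[0,0,-0.695,-292,-209,-78,0],[0,0,-0.695,-324,-232,-78,0],[0,0,-0.695,-356,-254,-78,0]]' 5; python3 -c "
from h import *
need(w([15,0,300]),monitor.state())"
```

```text
time: 2.0
ee_pos: [473.7, 147.8, 482.9]
orientation: [-0.115, 0.993, -0.0, 0.0]
force: [0.7, 0.7, -0.1]
finger_gap: 11.2
finger_force: 0.0
turn [-0.     0.     0.001] shift [ -65.8 -249.     1. ]
```

```bash
python3 -m inch '[[0,0,0,-8,-31,0,0],[0,0,0,-16,-62,0,0],[0,0,0,-25,-93,0,0],[0,0,0,-33,-124,0,0],[0,0,0,-41,-155,0,0],[0,0,0,-49,-187,0,0],[0,0,0,-58,-218,0,0],[0,0,0,-66,-249,0,0],[0,0,0,-66,-249,0,0],[0,0,0,-66,-249,0,0]]'
python3 - <<'E'
from h import *
np.set_printoptions(precision=1,suppress=True)
st=monitor.state(); im=get_image('wrist'); save(im,'w1')
need(w([15,0,300]),st)
for l in ['cleaner','lid_hinge','lid_edge','bar_key_top','bar_key_base','round_key_top','square_key_top','sample']:
    print(l,[(round(d['conf'],2),cam2w(im,d['centre'],st)) for d in place_of(im,l)[:2]])
P=cloud(im,st)
# lid surface
r=trace(im,'lid')
if r:
    Q=P[r[0]['pixels']&(im['range_z']>0)]; L=(Q-C)@Rc()
    print(r[0]['conf'],len(L),L.min(0),L.max(0)); a=np.polyfit(L[:,0],L[:,2],1); print(a)
E
```

```text
time: 2.83
ee_pos: [594.9, -79.1, 482.2]
orientation: [-0.114, 0.994, 0.0, -0.0]
force: [-0.2, -0.4, -0.2]
finger_gap: 0.5
finger_force: 0.0
turn [ 0. -0. -0.] shift [ 0.4 -0.4  0.2]
cleaner [(0.94, array([574. , -81.9,  -5.7])), (0.66, array([ 509.6, -130.4,  111.5]))]
lid_hinge []
lid_edge [(0.82, array([579. , -77.5, 232.8]))]
bar_key_top [(0.59, array([ 523.5, -184.5,   96.8]))]
bar_key_base [(0.78, array([ 511.5, -128.4,   96.3]))]
round_key_top [(0.9, array([481.2, -13.4, 111.7]))]
square_key_top [(0.92, array([495.6, -74.7, 107.8]))]
sample [(0.86, array([ 524.1, -187.1,   97.5]))]
0.72 22801 [ -12.9 -128.5  134.2] [108.6 130.4 324.6]
[ -0.8 225.8]
```

View pics/w1.png

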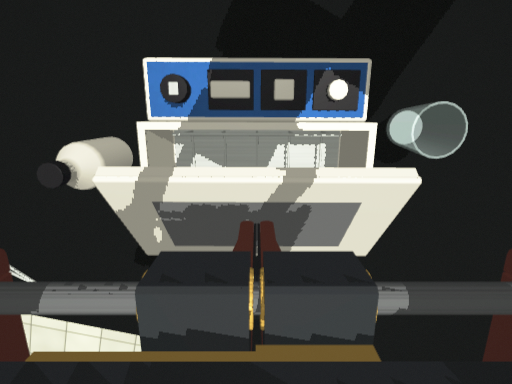

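The view from above the lid shows closed fingers over the lid window at (258,230), and the bar key at (230,89) between the sample and the square key. This agrees with the model. Now descend and push.

```bash
python3 -m inch '[[0,0,0,0,0,20,0],[0,0,0,0,0,40,0],[0,0,0,0,0,55,0],[0,0,0,0,0,64,0],[0,0,0,0,0,68,0],[0,0,0,0,0,71,0],[0,0,0,0,0,74,0],[0,0,0,0,0,77,0],[0,0,0,1,0,80,0],[0,0,0,1,0,83,0],[0,0,0,2,0,86,0],[0,0,0,3,0,89,0]]' && python3 -m inch '[[0,0,0,1,0,3,0],[0,0,0,2,0,6,0],[0,0,0,2,0,9,0],[0,0,0,3,0,12,0],[0,0,0,4,0,15,0],[0,0,0,5,0,18,0],[0,0,0,5,0,21,0],[0,0,0,6,0,24,0],[0,0,0,7,0,27,0],[0,0,0,7,0,30,0],[0,0,0,8,0,33,0],[0,0,0,8,0,36,0]]'
```

```text
time: 4.33
ee_pos: [591.5, -78.4, 393.7]
orientation: [-0.115, 0.993, -0.0, 0.0]
force: [-0.2, 0.8, 1.4]
finger_gap: 0.2
finger_force: 0.6
time: 5.33
ee_pos: [583.5, -80.2, 357.3]
orientation: [-0.115, 0.993, -0.0, -0.0]
force: [0.0, 0.7, 1.6]
finger_gap: 0.6
finger_force: 0.5
```

```bash
python3 -m inch '[[0,0,0,1,0,3,0],[0,0,0,1,0,6,0],[0,0,0,2,0,9,0],[0,0,0,2,0,12,0],[0,0,0,3,0,15,0],[0,0,0,3,0,18,0],[0,0,0,4,0,21,0],[0,0,0,4,0,24,0],[0,0,0,5,0,27,0],[0,0,0,5,0,30,0],[0,0,0,5,0,33,0],[0,0,0,5,0,36,0]]' && python3 -m inch '[[0,0,0,0,0,1,0],[0,0,0,0,0,2,0],[0,0,0,0,0,3,0],[0,0,0,0,0,3,0]]'
```

```text
time: 6.33
ee_pos: [578.7, -81.3, 321.3]
orientation: [-0.115, 0.993, -0.0, -0.0]
force: [-0.2, -0.2, 0.3]
finger_gap: 0.5
finger_force: 0.5
time: 6.67
ee_pos: [578.8, -81.3, 318.5]
orientation: [-0.115, 0.993, -0.0, -0.0]
force: [0.2, 0.7, -0.2]
finger_gap: 0.3
finger_force: 0.0
```

```bash
python3 -m inch '[[0,0,0,0,0,0.5,0],[0,0,0,0,0,1,0],[0,0,0,0,0,1.5,0],[0,0,0,0,0,2,0],[0,0,0,0,0,2,0]]'; python3 -m inch '[[0,0,0,0,0,0.5,0],[0,0,0,0,0,1,0],[0,0,0,0,0,1,0]]'
```

```text
time: 7.08
ee_pos: [578.8, -81.3, 316.6]
orientation: [-0.115, 0.993, -0.0, 0.0]
force: [-0.9, 0.0, 0.8]
finger_gap: 0.4
finger_force: 0.2
time: 7.33
ee_pos: [578.8, -81.3, 316.3]
orientation: [-0.115, 0.993, -0.0, 0.0]
force: [-2.1, 0.1, 6.2]
finger_gap: 0.6
finger_force: 3.0
```

Force rose to 6 N with the tip at the expected shut height (134 mm). Lift off and verify.

```bash
python3 -m inch '[[0,0,0,0,0,-5,0],[0,0,0,0,0,-15,0],[0,0,0,0,0,-35,0],[0,0,0,0,0,-65,0],[0,0,0,0,0,-90,0],[0,0,0,0,0,-90,0],[0,0,0,0,0,-90,0]]'
python3 - <<'E'
from h import *
np.set_printoptions(precision=2,suppress=True)
st=monitor.state(); im=get_image('wrist'); save(im,'w2')
P=cloud(im,st); L=(P-C)@Rc(); ok=im['range_z']>0
m=ok&(abs(L[...,1])>60)&(abs(L[...,1])<115)&(L[...,0]>-30)&(L[...,0]<100)&(L[...,2]<200)
Q=L[m]; print('lid',m.sum(),np.polyfit(Q[:,0],Q[:,2],1) if m.sum() else 0,np.percentile(Q[:,2],[5,50,95]))
m=ok&(abs(L[...,0]+75)<60)&(L[...,2]>104)&(L[...,2]<122)&(L[...,1]>-55)&(L[...,1]<-5)&(L[...,0]<-50)
print('bar local',(L[m].min(0)+L[m].max(0))/2,np.ptp(L[m],axis=0),np.median(L[m],0))
for n in ('wrist','top','scene'):
    if n!='wrist': im=get_image(n); st=None
    for l in ['bar_key_top','bar_key_base','round_key_top','square_key_top','sample']:
        print(n,l,[(round(d['conf'],2),cam2w(im,d['centre'],st)) for d in place_of(im,l)[:2]])
need(w([-75,-30,150]),monitor.state())
E
```

```text
time: 7.92
ee_pos: [579.4, -81.5, 407.9]
orientation: [-0.115, 0.993, -0.001, 0.002]
force: [-0.7, 0.8, 0.1]
finger_gap: 0.5
finger_force: 0.0
lid 12497 [  0.   134.61] [133.51 134.61 135.72]
bar local [-80.   -28.87 108.15] [17.84 43.65  5.47] [-79.6  -28.85 108.37]
wrist bar_key_top [(0.91, array([ 507.72, -132.75,  112.02]))]
wrist bar_key_base [(0.89, array([ 508.93, -129.92,   94.07])), (0.36, array([494.08, -72.78, 109.16]))]
wrist round_key_top [(0.64, array([482.  , -12.65, 109.4 ]))]
wrist square_key_top [(0.82, array([495.25, -74.05, 109.08]))]
wrist sample [(0.96, array([ 522.98, -185.27,   95.35]))]
top bar_key_top [(0.5, array([ 511.94, -127.26,  109.32]))]
top bar_key_base [(0.91, array([ 507.34, -131.58,   90.62]))]
top round_key_top [(0.55, array([485.64, -12.  , 109.25]))]
top square_key_top [(0.48, array([495.31, -66.26, 106.36]))]
top sample [(0.63, array([ 527.3 , -187.05,   95.11]))]
scene bar_key_top [(0.46, array([ 507.72, -129.88,  110.95]))]
scene bar_key_base [(0.76, array([ 507.91, -127.35,   92.98])), (0.72, array([ 519.83, -188.19,   95.77]))]
scene round_key_top [(0.7, array([ 507.95, -126.04,   97.18])), (0.5, array([482.67, -12.14, 111.76]))]
scene square_key_top [(0.38, array([496.24, -72.45, 102.98]))]
scene sample [(0.69, array([ 520.04, -185.81,   98.62]))]
turn [-0.  0.  0.] shift [ 74.3 -31.9  73.7]
```

View pics/w2.png

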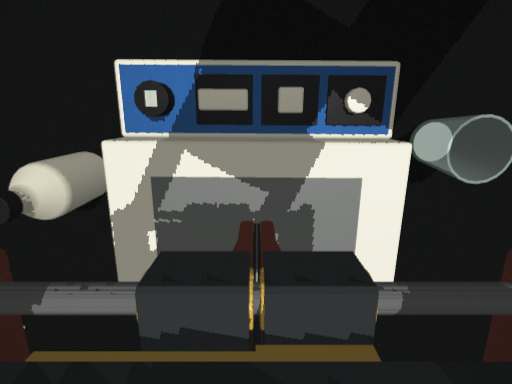

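The lid is flat at z 134.6 (slope 0), so it's shut. The bar key is at (222,100), local about (-78.5,-29.5), and its measured size of 17.8 x 43.7 mm matches. Move over it.

```bash
python3 -m inch '[[0,0,0,25,-10,0,0],[0,0,0,50,-20,10,0],[0,0,0,77,-31,25,0],[0,0,0,77,-31,50,0],[0,0,0,77,-31,75,0],[0,0,0,77,-31,90,0],[0,0,0,77,-31,98,0],[0,0,0,77,-31,102,0],[0,0,0,77,-31,104,0],[0,0,0,77,-31,104,0],[0,0,0,77,-31,104,0]]'
python3 - <<'E'
from h import *
np.set_printoptions(precision=2,suppress=True)
st=monitor.state(); im=get_image('wrist'); save(im,'w3')
print('tip local',(st['ee_pos']-C)@Rc()-[0,0,182])
print([((cam2w(im,d['centre'],st)-C)@Rc(),d['conf']) for d in place_of(im,'bar_key_top')[:2]])
L=(cloud(im,st)-C)@Rc(); m=(im['range_z']>0)&(L[...,0]<-60)&(L[...,0]>-100)&(L[...,2]>104)&(L[...,2]<112)&(L[...,1]>-55)&(L[...,1]<-5)
print(L[m].min(0),L[m].max(0))
E
```

```text
time: 9.73
ee_pos: [511.5, -129.2, 302.5]
orientation: [-0.115, 0.993, -0.0, 0.001]
force: [0.7, -0.3, -0.3]
finger_gap: 0.3
finger_force: 0.0
tip local [-77.25 -29.32 120.49]
[(array([-80.22, -29.6 , 110.48]), 0.68)]
[-89.36 -50.76 104.07] [-70.93  -6.7  110.55]
```

View pics/w3.png

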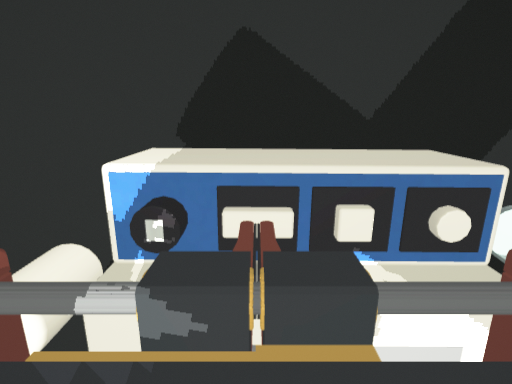

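Fingertips at (257,225) stand over the bar key (258,222), about 2.5 mm behind its centre line. Correct that and press gently.

```bash
python3 -m inch '[[0,0,0,2.5,0,3,0],[0,0,0,2.5,0,6,0],[0,0,0,2.5,0,9,0],[0,0,0,2.5,0,11,0],[0,0,0,2.5,0,12,0],[0,0,0,2.5,0,13,0],[0,0,0,2.5,0,14,0],[0,0,0,2.5,0,15,0],[0,0,0,2.5,0,15,0]]'; python3 -m inch '[[0,0,0,0,0,0.5,0],[0,0,0,0,0,1,0],[0,0,0,0,0,1.5,0],[0,0,0,0,0,2,0],[0,0,0,0,0,2,0]]'
```

```text
time: 10.58
ee_pos: [508.4, -129.6, 286.6]
orientation: [-0.115, 0.993, 0.0, -0.0]
force: [-2.0, 0.3, 3.3]
finger_gap: 0.6
finger_force: 1.5
time: 11.0
ee_pos: [508.4, -129.6, 285.2]
orientation: [-0.115, 0.993, -0.0, -0.0]
force: [-3.4, 0.8, 10.0]
finger_gap: 0.2
finger_force: 4.5
```

Key bottomed: 10 N, well over the 4 N needed, at the expected height. Release.

```bash
python3 -m inch '[[0,0,0,0,0,0,0],[0,0,0,0,0,-2,0],[0,0,0,0,0,-4,0],[0,0,0,0,0,-7,0],[0,0,0,0,0,-12,0],[0,0,0,0,0,-25,0],[0,0,0,0,0,-50,0],[0,0,0,0,0,-80,0],[0,0,0,-20,0,-110,0],[0,0,0,-40,0,-130,0],[0,0,0,-50,0,-130,0],[0,0,0,-50,0,-130,0]]'
python3 - <<'E'
from h import *
np.set_printoptions(precision=2,suppress=True)
st=monitor.state(); im=get_image('wrist'); save(im,'w4')
L=(cloud(im,st)-C)@Rc(); ok=im['range_z']>0
for n,y in (('bar',-29.5),('square',30),('round',90)):
    m=ok&(abs(L[...,0]+79)<7)&(abs(L[...,1]-y)<7); print(n,np.median(L[m][:,2]))
m=ok&(abs(L[...,1])>60)&(abs(L[...,1])<115)&(L[...,0]>-30)&(L[...,0]<90)&(L[...,2]<180)
Q=L[m]; print('lid',np.polyfit(Q[:,0],Q[:,2],1))
print(st['force'],[cam2w(im,d['centre'],st) for d in place_of(im,'sample')[:1]])
E
```

```text
time: 12.0
ee_pos: [559.4, -118.1, 416.1]
orientation: [-0.115, 0.993, -0.001, 0.002]
force: [0.2, 0.0, -0.0]
finger_gap: 0.4
finger_force: 0.0
bar 108.38848799002203
square 108.59979800718052
round 108.6207024603875
lid [  0.   134.62]
[ 0.23  0.01 -0.03] [array([ 523.93, -182.02,   98.15])]
```

View pics/w4.png

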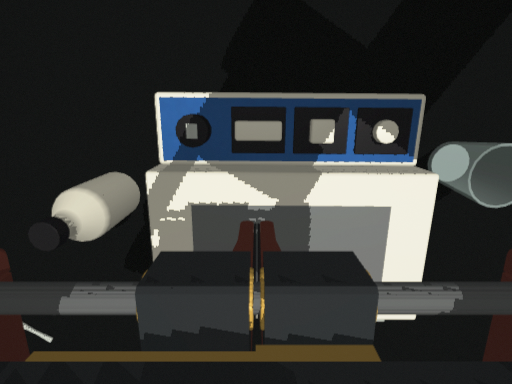

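The picture shows the lid flat and shut, the bar key (258,131) back up level with the square and round keys, and the sample (193,130), bottle and beaker undisturbed. The gripper is clear.

```bash
python3 -c "
from bench import *
print(sign_off())"
```

```text
the job is handed in; nothing more can be done
None
```

The lid is fully shut, and the bar-shaped start key was pressed all the way down and sprang back up; nothing else was touched, and the job was handed in after about 12 s of robot time.

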